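# Show where the stray red-capped hose fitting belongs

### The arm

A 7-joint arm with a two-finger parallel gripper is mounted at the origin on the work surface. World frame = base frame: x ahead of the robot, y to its left, z up, the work surface at z = 0. Lengths are in m, angles in rad, forces in N, time in s.
With the tool pointing down it reaches from about 0.4 to 0.9 m from the base axis. Payload 5.5 kg.
Tool frame: the origin (TCP) lies where the fingers leave the gripper's body, on its centre line; the fingertips stand 66 mm ahead of it and the grasp point (between the pads) lies 47 mm ahead of it; x points along the fingers, y is the direction in which the jaws open and shut, and the axes are right-handed (so a half turn about x gives the same grasp; the last joint's range is limited). The gripper opens to 92 mm and grips with 3 to 60 N. Pads are 19 mm wide; open, the fingers measure 130 mm over their backs; the gripper's body (75 mm by 190 mm) begins 47 mm behind the grasp point.
Start: joints at [-0.869, 0.501, -0.427, 1.55, 0.221, 1.138, -0.21], TCP at [0.276, 0.588, 0.292] pointing down, gripper open.
Joint ranges: [-2.88, 2.88], [-0.31, 2.03], [-1.54, 1.56], [0.2, 2.42], [-1.41, 4.55], [0.19, 2.02], [-2.57, 2.57]. Speed limits (rad/s): [2.57, 2.57, 3.14, 3.14, 3.14, 3.14, 3.14].

### API

Orientations are given as a unit quaternion [x, y, z, w].
In Python, from bench import bot, eyes gives the robot as it stands. The module is installed in compiled form; this text tells all that it offers.
- The arm moves only by the tool servo_tool, never from a script. Its argument "targets" is text: rows parted by semicolons, each of 6 numbers parted by spaces: the shift along the tool's x, y, z in mm, then the turn, a rotation vector about the tool's x, y, z in degrees. In form: tx ty tz wx wy wz; .... A call has 1 to 8 rows; each row is the pose to reach, as a shift and turn from the pose commanded when the call began, along the tool's axes at that moment; what a row does not reach only later rows make up. A row lasts 1/12 s, in which the tool goes at most 41.7 mm and 7.16 degrees, less where a joint would pass 70% of its speed; a pose out of reach is approached as far as the arm can. A call with a gripper value outside its range is refused whole. "grip" is the finger opening in mm, from 0 to 91.8, set as the call begins (left out, the last holds). The fingers move at their own pace and stop on an object; "force" is the grip in N (left out, the last holds). Time passes only in rows, so rows that repeat a pose let the fingers close. It gives the time, the measured TCP pose, the force and the opening at its end, in the units of the state.
- bot.sense(): the state, without advancing time (a new reading comes with each control period).
- eyes.capture(name): name is "side" or "top" or "wrist"; returns the picture (420x560x3 uint8, red, green, blue); there is no depth.
- eyes.camera_model(name): a dict with "camera_matrix" (3x3 intrinsics, pixels), "extrinsics" (4x4, takes a point from camera to world coordinates). Camera axes: x right, y up, looking along -z (the intrinsics and any distortion apply to the point x, -y, -z); pixel columns grow to the right and rows downward; lengths in m; the calibration is good to about 2 mm. A picture is of the moment at which its call begins: read the wrist's pose just before it. camera_model takes no time and is no camera call; for the wrist camera it gives the pose at the moment of the call.
- bot.sign_off(): hands the job in, once; it reports no verdict.
The state is a dict: "t": time; "joint_pos": joint angles; "joint_velocities": joint speeds; "tau": joint torques, N m; "eef_pos": TCP position; "ee_rot": TCP orientation; "force": force on the tool from outside, world axes, zero at the start; "wrist_torque": the same for the moment, N m; "grip_width": opening from 0.0 (shut) to 1.0 (fully open).
Only numpy, scipy, OpenCV 4.12 (cv2) and the standard library are available. Lean on these libraries where they do the work, as an engineer would, in place of code of your own. Each camera call takes 0.05 s, during which the arm holds its last target.

### The job

Show the stock camera where the stray red-capped fitting belongs: point straight down with the fingertips at the red-capped fitting lying on the bench, a few centimetres above its middle, and stay there for two seconds; then point in the same way into the middle of the mouth of the yellow bin full of red-capped fittings, again staying two seconds; then press the green button fully down to confirm and let it come back up. Do not touch or move any fitting, bin or the jar, and point at no other fitting or bin: travel well above them.

Things in the scene. Friction and masses are not known exactly. Their poses are not given: they have to be found in the camera images.
- capped: The stray red-capped hose fitting, loose, lying on the bench: a straight steel fitting 70 mm long and 27 mm across, with a red plastic cap on one end, about 120 g. Origin: middle of its length, on the bench under it; x axis along its length towards the red cap, z up. Its top is 27 mm above the origin.
- elbow: A loose bare steel 90-degree elbow fitting lying on the bench, two legs of 46 mm, 27 mm high. Origin: on the bench, between its legs, 18 mm in x and y from the corner. Leave alone.
- union: A loose brass straight union lying on the bench, 70 mm long, 27 mm across its hexagons. Origin: middle of its length, on the bench; x axis along it. Leave alone.
- bin_capped: Fixed open yellow stock bin, 140 (x) by 115 (y) by 75 mm high, walls 4 mm, full of steel fittings with red caps; the pile reaches up to about 55 mm, below the rim. Origin: centre of its underside, on the bench; x axis along its length, away from its lower front wall (45 mm high, with a blank white card), z up. The centre of its mouth is 75 mm above the origin. This is the bin to point into.
- bin_elbow: Fixed open yellow stock bin, 140 (x) by 115 (y) by 75 mm high, walls 4 mm, full of bare steel elbows; the pile reaches up to about 55 mm, below the rim. Origin: centre of its underside, on the bench; x axis along its length, away from its lower front wall (45 mm high, with a blank white card), z up. The centre of its mouth is 75 mm above the origin.
- bin_union: Fixed open yellow stock bin, 140 (x) by 115 (y) by 75 mm high, walls 4 mm, full of brass unions; the pile reaches up to about 55 mm, below the rim. Origin: centre of its underside, on the bench; x axis along its length, away from its lower front wall (45 mm high, with a blank white card), z up. The centre of its mouth is 75 mm above the origin.
- jar: A loose closed jar with a black cap and a plain paper label, 56 mm in diameter, 75 mm high. Origin: centre of its underside. Leave alone.
- ok_top (a point): Middle of the top face of the round green push button, 40 mm in diameter, on a fixed grey housing on the bench. It is pressed straight down.
- ok (a joint): Travel of the green button: 0 up, 0.006 m fully down; it counts as pressed beyond 0.004 m. A spring brings it back; fully down takes about 4 N.

How it is judged:
By the outcome, as a careful person would: the job done as asked, in the order asked, and still so for the second after the job is handed in, with the robot touching nothing.
It also fails if it takes over 56 s, if anything falls off the work surface, if the arm or the gripper's body presses on something with over 40 N, if the wrist force passes 120 N, or if a joint passes its speed limit or range.

## Working session

There is one attempt and no reset: what is moved stays moved. The work goes in short steps, Python scripts to look and compute and a tool call to move; the robot and the scene stay as the last step left them, time stands still between calls to the robot, and variables do not carry over. Pictures are saved under pics/ and viewed, and the job is handed in when it is done.

Besides the shell and the picture viewer there is one more tool, called as name(argument=value, ...) on one line, values as JSON. servo_tool: Moves the arm, as the interface text tells. Its arguments: {"type":"object","properties":{"targets":{"type":"string"},"grip":{"type":"number"},"force":{"type":"number"}},"required":["targets"]}

```bash
mkdir -p pics; python3 - <<'E'
from bench import bot, eyes
import cv2
s=bot.sense();print(s)
for n in("side","top","wrist"):
    m=eyes.camera_model(n);print(n,m)
    cv2.imwrite(f"pics/{n}0.png",eyes.capture(n)[:,:,::-1])
E
```

```text
{'t': 0.0, 'joint_pos': array([-0.86873033,  0.50185757, -0.42677188,  1.55147348,  0.22084305,
        1.13828742, -0.21030826]), 'joint_velocities': array([-0.00276253,  0.00107366,  0.00054978,  0.0013463 , -0.00119836,
       -0.00016266,  0.00023646]), 'tau': array([ 4.71427429e-04, -5.66603601e+01, -5.81585661e+00, -2.79104143e+01,
       -6.87407563e-02,  3.11372685e-02,  1.84130263e-04]), 'eef_pos': array([0.27600963, 0.58784613, 0.29116066]), 'ee_rot': array([ 0.15322702,  0.69031311, -0.15457737,  0.68999647]), 'force': array([ 0.32578845,  0.61177819, -0.28445655]), 'wrist_torque': array([-0.00952333, -0.0301096 , -0.02077649]), 'grip_width': 0.997362356015409}
side {'camera_matrix': array([[415.05094312,   0.        , 277.33144935],
       [  0.        , 415.05094312, 207.53247355],
       [  0.        ,   0.        ,   1.        ]]), 'extrinsics': array([[-0.994548  ,  0.08135327, -0.06523738,  0.46610934],
       [-0.10333221, -0.68469613,  0.72146633,  0.68215453],
       [ 0.01402586,  0.72427402,  0.68936958,  0.69574165],
       [ 0.        ,  0.        ,  0.       
[... 194 characters left out ...]
, 'extrinsics': array([[ 0.0236837 ,  0.99645639, -0.08070776,  0.4746606 ],
       [-0.99969856,  0.02308335, -0.0083637 ,  0.00251387],
       [-0.00647105,  0.08088151,  0.99670272,  1.04185472],
       [ 0.        ,  0.        ,  0.        ,  1.        ]])}
wrist {'camera_matrix': array([[339.41872317,   0.        , 277.51494789],
       [  0.        , 339.41872317, 215.49474249],
       [  0.        ,   0.        ,   1.        ]]), 'extrinsics': array([[ 0.42459185, -0.87416298, -0.23571347,  0.21191894],
       [ 0.9053808 ,  0.40916764,  0.11343475,  0.61795682],
       [-0.00271414, -0.26157392,  0.96517963,  0.38418148],
       [ 0.        ,  0.        ,  0.        ,  1.        ]])}
```

View pics/top0.png

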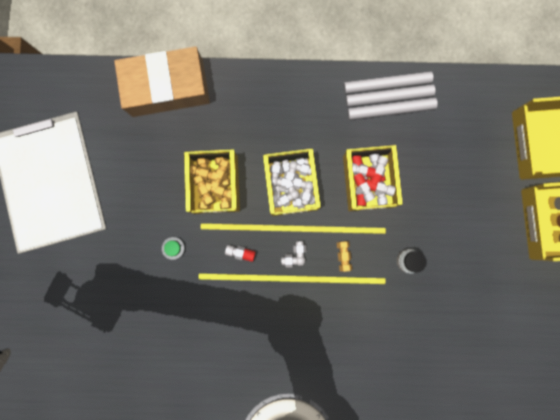

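View pics/side0.png

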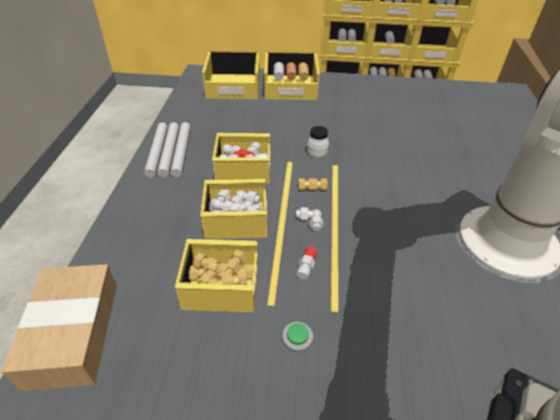

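View pics/wrist0.png

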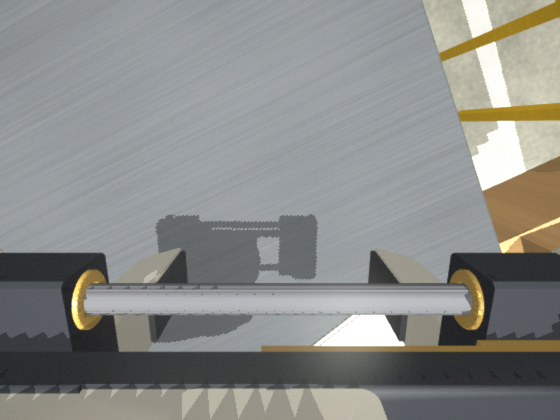

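Top view: the stray red-capped fitting is at about (241,254), the capped bin at (373,178), the button at (172,248), and the jar at (411,261). Side view: fitting (307,262), capped bin (243,158), button (298,335). Next I measure them.

```bash
cat > h.py <<'E'
import numpy as np, cv2
from bench import bot, eyes
def ray(m,uv,z):
    K=m["camera_matrix"];T=m["extrinsics"]
    p=cv2.undistortPoints(np.array([[uv]],float),K,None)[0,0]
    d=T[:3,:3]@np.array([p[0],-p[1],-1]);o=T[:3,3]
    return o+d*(z-o[2])/d[2]
def blobs(mask,roi,mn=15):
    x0,y0,x1,y1=roi;M=np.zeros_like(mask);M[y0:y1,x0:x1]=mask[y0:y1,x0:x1]
    n,l,s,c=cv2.connectedComponentsWithStats(M)
    return l,[(i,s[i,4],c[i],s[i,:4]) for i in range(1,n) if s[i,4]>=mn]
E
python3 - <<'E'
from h import *
for n,rois in(("top",dict(fit=(215,235,265,272),bin=(340,140,408,215),btn=(155,232,192,265))),("side",dict(fit=(290,240,325,285),bin=(205,125,278,188),btn=(275,315,320,355)))):
    im=cv2.imread(f"pics/{n}0.png");m=eyes.camera_model(n)
    h=cv2.cvtColor(im,cv2.COLOR_BGR2HSV);H,S,V=cv2.split(h)
    red=(((H<8)|(H>172))&(S>120)&(V>80)).astype('u1')
    st=((S<60)&(V>110)).astype('u1'); gr=((H>50)&(H<80)&(S>100)&(V>60)).astype('u1'); ye=((H>22)&(H<34)&(S>130)&(V>70)).astype('u1')
    for k,M,z in(("fit",red,.0135),("fit",st,.0135),("btn",gr,.03),("bin",ye,.075)):
        l,b=blobs(M,rois[k])
        for i,a,c,bb in b:
            print(n,k,a,c.round(1),bb,ray(m,c,z).round(4), ray(m,c,0).round(4))
            if k=="bin" and a>100:
                r=cv2.minAreaRect(np.argwhere(l==i)[:,::-1].astype('f4'));print(r)
                for p in cv2.boxPoints(r): print('  ',p.round(1),ray(m,p,.075).round(4))
    # fitting whole
    u=red|st; l,b=blobs(u,rois["fit"])
    i=max(b,key=lambda t:t[1])[0];r=cv2.minAreaRect(np.argwhere(l==i)[:,::-1].astype('f4'));print(n,"whole",r,ray(m,r[0],.0135).round(4))
    big=cv2.resize(im[120:280,150:430] if n=="top" else im[120:360,190:340],None,fx=2.8 if n=="top" else 2.5,fy=2.8 if n=="top" else 2.5,interpolation=cv2.INTER_CUBIC);cv2.imwrite(f"pics/{n}0z.png",big)
mt,ms=eyes.camera_model("top"),eyes.camera_model("side")
E
```

```text
top fit 127 [248.8 254.9] [243 249  13  13] [0.4498 0.106  0.0135] [0.4495 0.1074 0.    ]
top fit 205 [233.8 251.7] [224 245  21  15] [0.4567 0.1429 0.0135] [0.4564 0.1447 0.    ]
top btn 178 [171.9 247.9] [165 241  15  15] [0.4625 0.2908 0.03  ] [0.4622 0.2994 0.    ]
top bin 990 [373.2 178.7] [345 146  57  64] [ 0.6351 -0.1854  0.075 ] [ 0.6476 -0.1999  0.    ]
((373.0898742675781, 177.44381713867188), (61.0096549987793, 51.86058044433594), 84.5596694946289)
   [344.4 149.5] [ 0.7029 -0.1173  0.075 ]
   [396.  144.6] [ 0.7173 -0.2384  0.075 ]
   [401.8 205.4] [ 0.5742 -0.2522  0.075 ]
   [350.2 210.3] [ 0.5599 -0.1326  0.075 ]
top bin 62 [365.9 160.3] [362 156   9  10] [ 0.6784 -0.168   0.075 ] [ 0.6942 -0.1813  0.    ]
top bin 107 [387.9 174.5] [384 163   8  21] [ 0.6458 -0.2197  0.075 ] [ 0.6591 -0.2369  0.    ]
((387.5, 173.0), (20.0, 7.0), 90.0)
   [384. 163.] [ 0.6729 -0.2104  0.075 ]
   [391. 163.] [ 0.6733 -0.2268  0.075 ]
   [391. 183.] [ 0.626 -0.227  0.075]
   [384. 183.] [ 0.6256 -0.2107  0.075 ]
top whole ((239.24327087402344, 253.04054260253906), (31.071409225463867, 1
[... 364 characters left out ...]
 250  29  35] [0.4436 0.1472 0.0135] [0.4431 0.1366 0.    ]
side fit 19 [290.6 275.7] [290 270   3  12] [0.4831 0.1652 0.0135] [0.4834 0.1549 0.    ]
side fit 16 [293.9 282.1] [290 278   7   7] [0.4753 0.1801 0.0135] [0.4754 0.1701 0.    ]
side btn 322 [297.4 333.5] [288 324  20  20] [0.4606 0.3022 0.03  ] [0.4603 0.2851 0.    ]
side bin 2168 [240.6 164. ] [205 134  64  54] [ 0.6294 -0.1098  0.075 ] [ 0.6492 -0.2055  0.    ]
((236.5, 160.5), (53.0, 63.0), 90.0)
   [205. 134.] [ 0.7448 -0.2264  0.075 ]
   [268. 134.] [ 0.5789 -0.2472  0.075 ]
   [268. 187.] [ 0.5531 -0.0327  0.075 ]
   [205. 187.] [ 0.6957 -0.0156  0.075 ]
side whole ((310.0, 262.0), (44.0, 28.0), 90.0) [0.4455 0.125  0.0135]
```

```bash
ls pics
```

```text
side0.png
side0z.png
top0.png
top0z.png
wrist0.png
```

View pics/top0z.png

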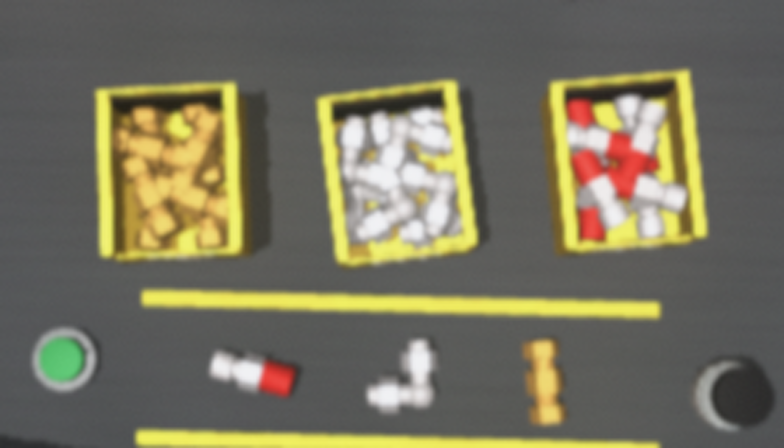

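View pics/side0z.png

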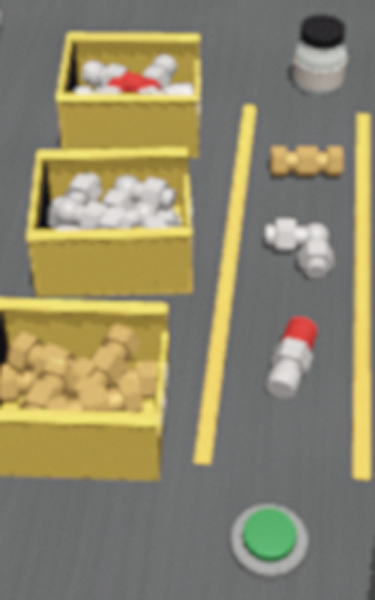

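```bash
cat >> h.py <<'E'
from scipy.spatial.transform import Rotation as R
def go(tip,yaw=None):
    s=bot.sense();Rm=R.from_quat(s["ee_rot"]);M=Rm.as_matrix()
    tipnow=s["eef_pos"]+.066*M[:,0]
    if yaw is None: yaw=np.degrees(np.arctan2(M[1,1],M[0,1]))
    y=np.array([np.cos(np.radians(yaw)),np.sin(np.radians(yaw)),0]);x=np.array([0,0,-1.])
    D=R.from_matrix(np.c_[x,y,np.cross(x,y)])
    tcp=np.array(tip)+[0,0,.066]
    print("t",s["t"],"tip",tipnow.round(4),"yaw",round(yaw,1),"F",s["force"].round(2),"grip",round(s["grip_width"],3))
    print("shift mm",(M.T@(tcp-s["eef_pos"])*1000).round(1),"turn deg",np.degrees((Rm.inv()*D).as_rotvec()).round(2))
E
python3 - <<'E'
from h import *
mt,ms=eyes.camera_model("top"),eyes.camera_model("side")
def tri(a,b):
    P=[]
    for m in(mt,ms):
        E=np.diag([1,-1,-1,1])@np.linalg.inv(m["extrinsics"]);P.append(m["camera_matrix"]@E[:3])
    X=cv2.triangulatePoints(P[0],P[1],np.array(a,float).reshape(2,1),np.array(b,float).reshape(2,1)).ravel();return X[:3]/X[3]
print("btn",tri((171.9,247.9),(297.4,333.5)).round(4))
print("fit",tri((240.5,253.2),(307,262.5)).round(4))
for z in(.075,): print("bin top",ray(mt,(375,177),z).round(4))
# rim corners, zoom coords
t=lambda u,v:(150+u/2.8,120+v/2.8); sd=lambda u,v:(190+u/2.5,120+v/2.5)
bl,br,fr=t(550,84),t(690,71),t(707,237)
for p in(bl,br,fr):print(ray(mt,p,.075).round(4))
# side: back-left(+y,+x)=(60,98), back-right(-y)=(67,36), front-right(-y,low x)=(200,38)
a,b,c=sd(60,98),sd(67,36),sd(200,38)
for p in(a,b,c):print("side",ray(ms,p,.075).round(4))
print("tri",tri(bl,a).round(4),tri(br,b).round(4),tri(fr,c).round(4))
go((.453,.128,.225))
E
```

```text
btn [0.4614 0.2946 0.0169]
fit [0.4525 0.1265 0.0128]
bin top [ 0.6393 -0.1896  0.075 ]
[ 0.7019 -0.1221  0.075 ]
[ 0.7156 -0.2394  0.075 ]
[ 0.5758 -0.2538  0.075 ]
side [ 0.6976 -0.1208  0.075 ]
side [ 0.7134 -0.2284  0.075 ]
side [ 0.573  -0.2422  0.075 ]
tri [ 0.7001 -0.1225  0.074 ] [ 0.7174 -0.2417  0.066 ] [ 0.5757 -0.2564  0.0655]
t 0.15 tip [0.276  0.5879 0.2254] yaw 64.9 F [0.68 0.56 0.12] grip 1.001
shift mm [   0.9 -341.2  355.6] turn deg [-0.   -0.    0.08]
```

servo_tool(targets="0 -15 16 0 0 0; 0 -40 42 0 0 0; 0 -68 71 0 0 0; 0 -96 100 0 0 0; 0 -124 129 0 0 0; 0 -152 158 0 0 0; 0 -180 187 0 0 0; 0 -208 216 0 0 0", grip=0, force=10)

```text
t: 0.82
eef_pos: [0.3835, 0.3063, 0.2921]
ee_rot: [0.154, 0.69, -0.154, 0.69]
force: [2.0, -0.3, 0.1]
grip_width: 0.47
```

```bash
python3 -c "
from h import *
go((.453,.127,.225));print(bot.sense()['joint_pos'])"
```

```text
t 0.8167 tip [0.3835 0.3063 0.2261] yaw 64.9 F [ 2.   -0.31  0.1 ] grip 0.47
shift mm [   1.2 -132.8  139.1] turn deg [0. 0. 0.]
[-0.40722123  0.20381683 -0.36244615  1.94273308  0.08490718  1.00965903
  0.32403548]
```

servo_tool(targets="0 -28 29 0 0 0; 0 -56 58 0 0 0; 0 -84 88 0 0 0; 0 -108 113 0 0 0; 0 -124 130 0 0 0; 0 -133 139 0 0 0; 0 -133 139 0 0 0; 0 -133 139 0 0 0")

```text
t: 1.48
eef_pos: [0.4526, 0.1286, 0.2921]
ee_rot: [0.155, 0.69, -0.154, 0.69]
force: [-0.2, 1.0, -0.2]
grip_width: 0.005
```

```bash
python3 - <<'E'
from h import *
go((.453,.127,.060))
m=eyes.camera_model("wrist");im=eyes.capture("wrist")[:,:,::-1].copy();cv2.imwrite("pics/w1.png",im)
cv2.imwrite("pics/s1.png",eyes.capture("side")[:,:,::-1])
H,S,V=cv2.split(cv2.cvtColor(im,cv2.COLOR_BGR2HSV))
red=(((H<8)|(H>172))&(S>120)&(V>80)).astype('u1')
for i,a,c,b in blobs(red,(0,0,560,420),60)[1]:print(a,c,b,ray(m,c,.0135).round(4))
print(m)
E
```

```text
t 1.4833 tip [0.4525 0.1286 0.2261] yaw 64.8 F [-0.19  1.02 -0.2 ] grip 0.005
shift mm [166.1  -1.3   1.2] turn deg [ 0.   -0.02 -0.  ]
569 [256.79261863 194.3884007 ] [244 181  28  27] [0.4474 0.1049 0.0135]
{'camera_matrix': array([[339.41872317,   0.        , 277.51494789],
       [  0.        , 339.41872317, 215.49474249],
       [  0.        ,   0.        ,   1.        ]]), 'extrinsics': array([[ 4.26237855e-01, -8.73323625e-01, -2.35854060e-01,
         3.88504428e-01],
       [ 9.04610624e-01,  4.11220614e-01,  1.12148226e-01,
         1.58592780e-01],
       [-9.53644100e-04, -2.61157908e-01,  9.65295622e-01,
         3.85003826e-01],
       [ 0.00000000e+00,  0.00000000e+00,  0.00000000e+00,
         1.00000000e+00]])}
```

View pics/w1.png

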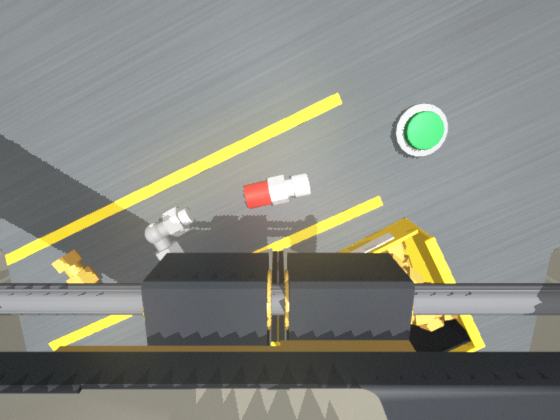

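View pics/s1.png

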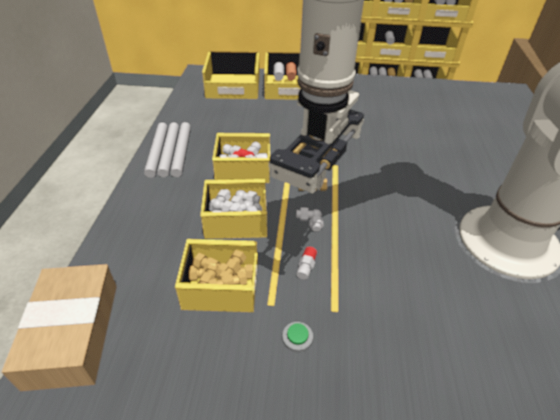

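Wrist view: the fitting spans (244,195) to (310,184), so its middle is at about (277,190). The button is at (425,131). The fingers are shut.

```bash
python3 - <<'E'
from h import *
m=eyes.camera_model("wrist")
print(ray(m,(277,189.5),.0135),ray(m,(425,131),.017))
go((.452,.127,.060))
E
```

```text
[0.45155066 0.12940167 0.0135    ] [0.4602189  0.29725939 0.017     ]
t 1.5833 tip [0.4521 0.1303 0.2261] yaw 65.0 F [ 0.16 -0.15 -0.11] grip 0.006
shift mm [166.1  -3.    1.4] turn deg [ 0.   -0.04 -0.02]
```

servo_tool(targets="10 -1 1 0 0 0; 35 -1 1 0 0 0; 65 -1 1 0 0 0; 95 -1 1 0 0 0; 125 -1 1 0 0 0; 150 -1 1 0 0 0; 162 -1 1 0 0 0; 165 -1 1 0 0 0")

```text
t: 2.25
eef_pos: [0.4505, 0.1282, 0.1241]
ee_rot: [0.152, 0.692, -0.154, 0.688]
force: [-0.0, -0.4, -0.4]
grip_width: 0.007
```

servo_tool(targets="0 0 0 0 0 0; 0 0 0 0 0 0; 0 0 0 0 0 0; 0 0 0 0 0 0; 0 0 0 0 0 0; 0 0 0 0 0 0; 0 0 0 0 0 0; 0 0 0 0 0 0")

```text
t: 2.92
eef_pos: [0.4532, 0.1276, 0.1275]
ee_rot: [0.154, 0.69, -0.154, 0.69]
force: [0.3, -0.4, -0.2]
grip_width: 0.003
```

```bash
python3 - <<'E'
from h import *
go((.452,.128,.060))
cv2.imwrite("pics/s2.png",eyes.capture("side")[:,:,::-1])
E
```

```text
t 2.9167 tip [0.4533 0.1276 0.0615] yaw 64.9 F [ 0.28 -0.35 -0.23] grip 0.003
shift mm [ 1.5 -0.2 -1.3] turn deg [-0.    0.02 -0.02]
```

View pics/s2.png

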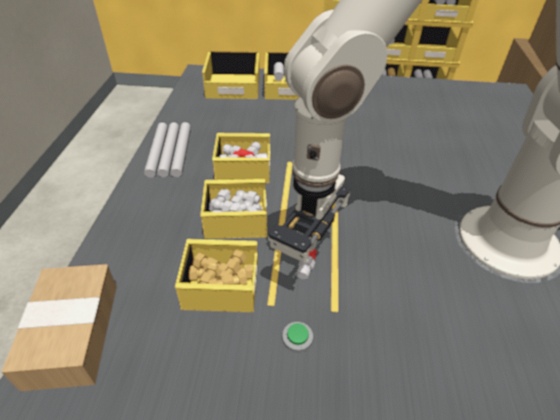

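The side view shows the fingertips above the fitting at about (307,258). I'm holding here, for more than 2 s after settling.

servo_tool(targets="0 0 0 0 0 0; 0 0 0 0 0 0; 0 0 0 0 0 0; 0 0 0 0 0 0; 0 0 0 0 0 0; 0 0 0 0 0 0; 0 0 0 0 0 0; 0 0 0 0 0 0")

```text
t: 3.63
eef_pos: [0.4531, 0.1276, 0.1272]
ee_rot: [0.154, 0.69, -0.154, 0.69]
force: [-0.1, 1.1, -0.1]
grip_width: 0.007
```

servo_tool(targets="0 0 0 0 0 0; 0 0 0 0 0 0; 0 0 0 0 0 0; 0 0 0 0 0 0; 0 0 0 0 0 0; 0 0 0 0 0 0; 0 0 0 0 0 0; 0 0 0 0 0 0")

```text
t: 4.3
eef_pos: [0.4531, 0.1276, 0.1272]
ee_rot: [0.154, 0.69, -0.154, 0.69]
force: [0.4, -0.0, -0.8]
grip_width: 0.006
```

servo_tool(targets="0 0 0 0 0 0; 0 0 0 0 0 0; 0 0 0 0 0 0; 0 0 0 0 0 0; 0 0 0 0 0 0; 0 0 0 0 0 0; 0 0 0 0 0 0; 0 0 0 0 0 0")

```text
t: 4.97
eef_pos: [0.4531, 0.1276, 0.1272]
ee_rot: [0.154, 0.69, -0.154, 0.69]
force: [0.3, -0.4, 0.2]
grip_width: 0.005
```

servo_tool(targets="-10 0 0 0 0 0; -35 0 0 0 0 0; -65 0 0 0 0 0; -100 0 0 0 0 0; -135 0 0 0 0 0; -170 0 0 0 0 0; -195 0 0 0 0 0; -200 0 0 0 0 0")

```text
t: 5.63
eef_pos: [0.4551, 0.1284, 0.3331]
ee_rot: [0.155, 0.687, -0.152, 0.693]
force: [0.3, 0.1, -0.7]
grip_width: 0.008
```

```bash
python3 - <<'E'
from h import *
go((.638,-.187,.260));print(bot.sense()['joint_pos'])
E
```

```text
t 5.6333 tip [0.4557 0.1285 0.2671] yaw 64.9 F [ 0.34  0.06 -0.72] grip 0.008
shift mm [   7.9 -207.9  299.5] turn deg [-0.    0.4  -0.34]
[-0.12172121  0.1114675  -0.22621123  1.94260208  0.02920042  1.08138695
  0.7720009 ]
```

servo_tool(targets="0 -10 14 0 0 0; 0 -30 44 0 0 0; 0 -52 76 0 0 0; 0 -74 108 0 0 0; 0 -96 140 0 0 0; 0 -118 172 0 0 0; 0 -140 204 0 0 0; 0 -162 236 0 0 0")

```text
t: 6.3
eef_pos: [0.5981, -0.1209, 0.327]
ee_rot: [0.154, 0.69, -0.154, 0.69]
force: [-0.1, 0.3, 0.3]
grip_width: 0.006
```

servo_tool(targets="0 -20 29 0 0 0; 0 -36 52 0 0 0; 0 -44 63 0 0 0; 0 -45 65 0 0 0; 0 -45 65 0 0 0; 0 -45 65 0 0 0; 0 -45 65 0 0 0")

```text
t: 6.88
eef_pos: [0.6374, -0.1855, 0.3273]
ee_rot: [0.153, 0.691, -0.153, 0.69]
force: [0.1, -0.4, 0.1]
grip_width: 0.004
```

```bash
python3 - <<'E'
from h import *
go((.638,-.187,.100));print(bot.sense()['joint_pos'])
m=eyes.camera_model("wrist")
cv2.imwrite("pics/w3.png",eyes.capture("wrist")[:,:,::-1])
cv2.imwrite("pics/s3.png",eyes.capture("side")[:,:,::-1])
E
```

```text
t 6.8833 tip [ 0.6373 -0.1854  0.2613] yaw 65.0 F [ 0.14 -0.43  0.06] grip 0.004
shift mm [161.3  -1.3   1.4] turn deg [ 0.   -0.05 -0.06]
[ 0.25745638  0.46331746 -0.02014793  1.48452302  0.0084785   1.19449201
  1.37076424]
```

View pics/w3.png

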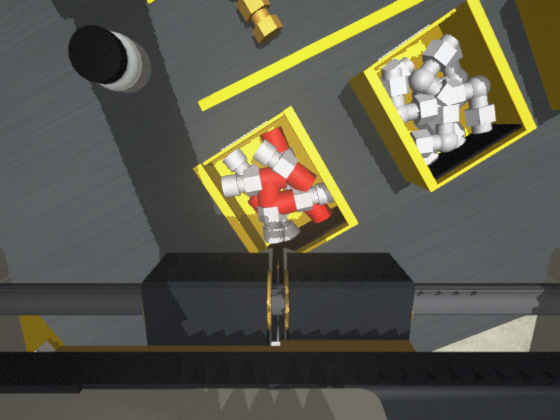

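View pics/s3.png

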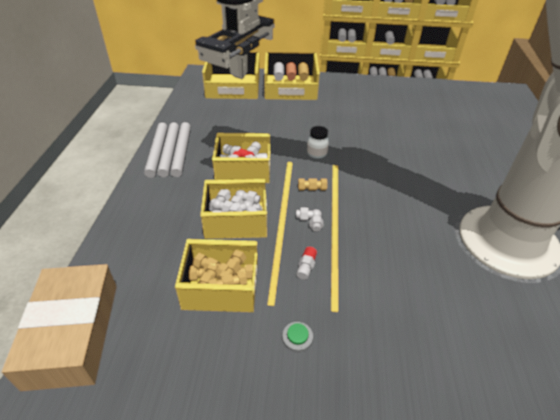

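```bash
python3 - <<'E'
from h import *
m=eyes.camera_model("wrist")
for p in((357,222),(195,168),(292,108)):print(p,ray(m,p,.075).round(4),ray(m,p,.045).round(4))
im=cv2.imread("pics/w3.png");cv2.imwrite("pics/w3z.png",cv2.resize(im[90:260,170:380],None,fx=3.5,fy=3.5,interpolation=cv2.INTER_CUBIC))
E
```

```text
(357, 222) [ 0.7001 -0.1224  0.075 ] [ 0.7112 -0.1195  0.045 ]
(195, 168) [ 0.5773 -0.2506  0.075 ] [ 0.5777 -0.2589  0.045 ]
(292, 108) [ 0.566  -0.1373  0.075 ] [ 0.5654 -0.1357  0.045 ]
```

View pics/w3z.png

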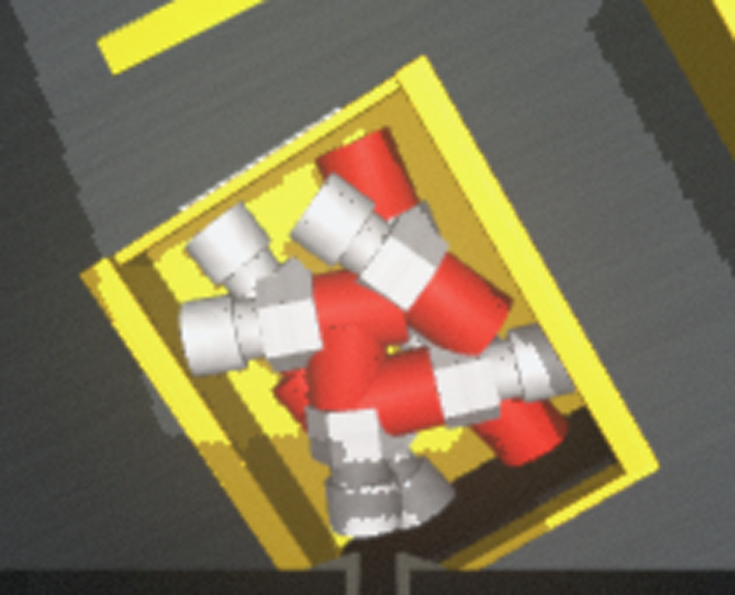

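The wrist view confirms the red-capped bin, with its mouth centre at about (0.639, -0.187). Next I descend and hold.

servo_tool(targets="10 -1 2 0 0 0; 35 -1 2 0 0 0; 65 -1 2 0 0 0; 95 -1 2 0 0 0; 125 -1 2 0 0 0; 148 -1 2 0 0 0; 160 -1 2 0 0 0; 163 -1 2 0 0 0")

```text
t: 7.65
eef_pos: [0.6372, -0.1886, 0.1609]
ee_rot: [0.154, 0.692, -0.154, 0.688]
force: [-0.6, 0.4, 0.9]
grip_width: 0.001
```

servo_tool(targets="0 0 0 0 0 0; 0 0 0 0 0 0; 0 0 0 0 0 0; 0 0 0 0 0 0; 0 0 0 0 0 0; 0 0 0 0 0 0; 0 0 0 0 0 0; 0 0 0 0 0 0")

```text
t: 8.32
eef_pos: [0.6391, -0.1894, 0.1644]
ee_rot: [0.154, 0.69, -0.154, 0.69]
force: [0.4, -0.4, 0.3]
grip_width: 0.002
```

```bash
python3 - <<'E'
from h import *
go((.638,-.187,.098))
cv2.imwrite("pics/s4.png",eyes.capture("side")[:,:,::-1])
E
```

```text
t 8.3167 tip [ 0.6391 -0.1894  0.0984] yaw 64.9 F [ 0.4  -0.42  0.31] grip 0.002
shift mm [ 0.4  1.7 -2. ] turn deg [-0.    0.02 -0.01]
```

View pics/s4.png

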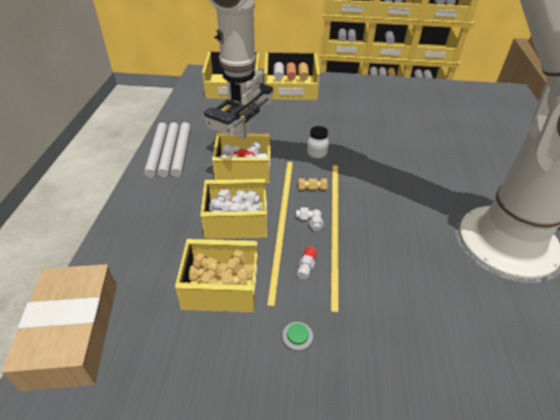

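servo_tool(targets="0 0 0 0 0 0; 0 0 0 0 0 0; 0 0 0 0 0 0; 0 0 0 0 0 0; 0 0 0 0 0 0; 0 0 0 0 0 0; 0 0 0 0 0 0; 0 0 0 0 0 0")

```text
t: 9.03
eef_pos: [0.6391, -0.1894, 0.1642]
ee_rot: [0.154, 0.69, -0.154, 0.69]
force: [-0.5, 0.1, 0.0]
grip_width: 0.007
```

servo_tool(targets="0 0 0 0 0 0; 0 0 0 0 0 0; 0 0 0 0 0 0; 0 0 0 0 0 0; 0 0 0 0 0 0; 0 0 0 0 0 0; 0 0 0 0 0 0; 0 0 0 0 0 0")

```text
t: 9.7
eef_pos: [0.639, -0.1894, 0.1642]
ee_rot: [0.154, 0.69, -0.154, 0.69]
force: [0.1, -0.9, -0.1]
grip_width: 0.002
```

servo_tool(targets="0 0 0 0 0 0; 0 0 0 0 0 0; 0 0 0 0 0 0; 0 0 0 0 0 0; 0 0 0 0 0 0; 0 0 0 0 0 0; 0 0 0 0 0 0; 0 0 0 0 0 0")

```text
t: 10.37
eef_pos: [0.639, -0.1894, 0.1642]
ee_rot: [0.154, 0.69, -0.154, 0.69]
force: [0.4, -0.5, -1.1]
grip_width: 0.008
```

servo_tool(targets="-10 0 0 0 0 0; -35 0 0 0 0 0; -65 0 0 0 0 0; -100 0 0 0 0 0; -130 0 0 0 0 0; -155 0 0 0 0 0; -165 0 0 0 0 0; -165 0 0 0 0 0")

```text
t: 11.03
eef_pos: [0.6405, -0.1898, 0.3335]
ee_rot: [0.154, 0.688, -0.154, 0.693]
force: [0.2, 0.1, 0.0]
grip_width: 0.005
```

```bash
python3 - <<'E'
from h import *
go((.461,.295,.260))
E
```

```text
t 11.0333 tip [ 0.641  -0.19    0.2675] yaw 64.9 F [0.2  0.12 0.  ] grip 0.005
shift mm [   5.5  362.6 -368.5] turn deg [-0.    0.39 -0.07]
```

servo_tool(targets="0 12 -12 0 0 0; 0 36 -36 0 0 0; 0 64 -65 0 0 0; 0 92 -93 0 0 0; 0 120 -121 0 0 0; 0 148 -149 0 0 0; 0 176 -178 0 0 0; 0 204 -206 0 0 0")

```text
t: 11.7
eef_pos: [0.5372, 0.0843, 0.3274]
ee_rot: [0.153, 0.691, -0.154, 0.689]
force: [0.9, 0.4, 0.2]
grip_width: 0.004
```

servo_tool(targets="0 28 -28 0 0 0; 0 56 -56 0 0 0; 0 84 -85 0 0 0; 0 110 -111 0 0 0; 0 132 -133 0 0 0; 0 148 -149 0 0 0; 0 158 -159 0 0 0; 0 160 -161 0 0 0")

```text
t: 12.37
eef_pos: [0.4587, 0.299, 0.3274]
ee_rot: [0.152, 0.692, -0.152, 0.689]
force: [-0.5, -0.1, 0.4]
grip_width: 0.002
```

servo_tool(targets="0 0 0 0 0 0; 0 0 0 0 0 0; 0 0 0 0 0 0")

```text
t: 12.62
eef_pos: [0.4621, 0.2941, 0.3286]
ee_rot: [0.154, 0.69, -0.155, 0.69]
force: [1.0, -0.8, 0.9]
grip_width: 0.005
```

```bash
python3 - <<'E'
from h import *
go((.461,.2955,.040))
m=eyes.camera_model("wrist");im=eyes.capture("wrist")[:,:,::-1].copy();cv2.imwrite("pics/w5.png",im)
H,S,V=cv2.split(cv2.cvtColor(im,cv2.COLOR_BGR2HSV))
g=((H>50)&(H<80)&(S>100)&(V>60)).astype('u1')
for i,a,c,b in blobs(g,(0,0,560,420),60)[1]:print(a,c,b,ray(m,c,.017).round(4),ray(m,c,.03).round(4))
E
```

```text
t 12.6167 tip [0.4621 0.294  0.2626] yaw 64.7 F [ 0.98 -0.77  0.95] grip 0.005
shift mm [222.5   1.1  -1.6] turn deg [-0.   -0.    0.09]
823 [277.71324423 182.55650061] [262 167  32  32] [0.4598 0.2943 0.017 ] [0.4578 0.2953 0.03  ]
```

View pics/w5.png

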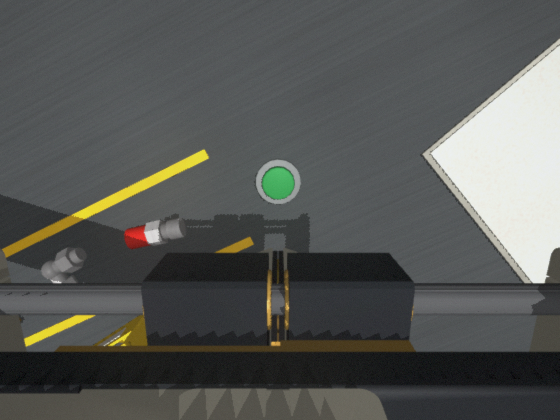

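servo_tool(targets="12 1 -1 0 0 0; 40 1 -1 0 0 0; 75 1 -1 0 0 0; 110 1 -1 0 0 0; 145 1 -1 0 0 0; 180 1 -1 0 0 0; 203 1 -1 0 0 0; 212 1 -1 0 0 0")

```text
t: 13.33
eef_pos: [0.4587, 0.2949, 0.1127]
ee_rot: [0.152, 0.692, -0.156, 0.688]
force: [-0.2, 0.3, -0.2]
grip_width: 0.005
```

servo_tool(targets="0 0 0 0 0 0; 0 0 0 0 0 0; 0 0 0 0 0 0; 0 0 0 0 0 0")

```text
t: 13.67
eef_pos: [0.4622, 0.2981, 0.1191]
ee_rot: [0.155, 0.689, -0.153, 0.691]
force: [-0.9, 0.2, 0.5]
grip_width: 0.002
```

```bash
python3 - <<'E'
from h import *
go((.461,.295,.017))
cv2.imwrite("pics/s6.png",cv2.resize(eyes.capture("side")[220:400,200:440,::-1],None,fx=3,fy=3))
E
```

```text
t 13.6667 tip [0.4624 0.2982 0.0531] yaw 64.8 F [-0.85  0.19  0.53] grip 0.002
shift mm [36.1 -3.4  0.2] turn deg [-0.    0.11 -0.17]
```

View pics/s6.png

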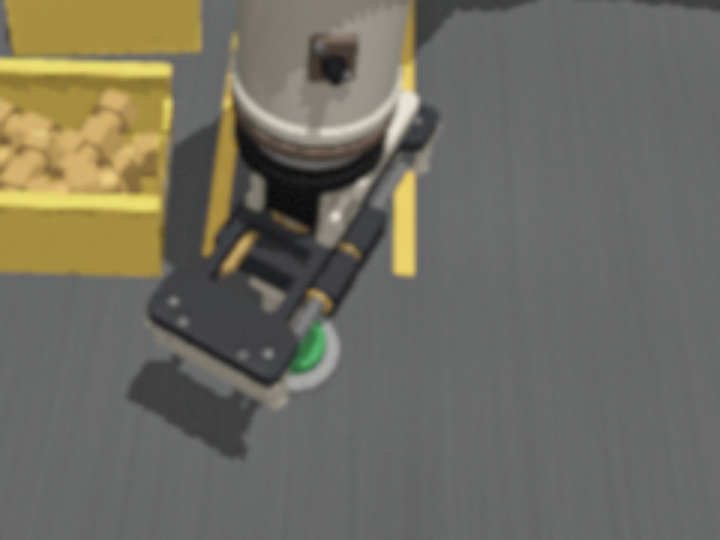

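servo_tool(targets="5 -1 0 0 0 0; 10 -1 0 0 0 0; 15 -1 0 0 0 0; 20 -1 0 0 0 0; 24 -1 0 0 0 0; 27 -1 0 0 0 0; 29 -1 0 0 0 0; 30 -1 0 0 0 0")

```text
t: 14.38
eef_pos: [0.4602, 0.2963, 0.0867]
ee_rot: [0.154, 0.69, -0.154, 0.69]
force: [-1.8, -1.6, 1.5]
grip_width: -0.0
```

servo_tool(targets="0 0 0 0 0 0; 0 0 0 0 0 0; 0 0 0 0 0 0")

```text
t: 14.63
eef_pos: [0.4606, 0.2965, 0.0874]
ee_rot: [0.154, 0.69, -0.154, 0.69]
force: [-0.9, -0.8, 0.7]
grip_width: 0.006
```

servo_tool(targets="1 0 0 0 0 0; 2 0 0 0 0 0; 3 0 0 0 0 0; 4 0 0 0 0 0; 4 0 0 0 0 0; 4 0 0 0 0 0")

```text
t: 15.13
eef_pos: [0.4607, 0.2966, 0.0833]
ee_rot: [0.154, 0.69, -0.154, 0.69]
force: [0.2, -0.0, 3.9]
grip_width: 0.008
```

servo_tool(targets="0.5 0 0 0 0 0; 1 0 0 0 0 0; 1.5 0 0 0 0 0; 2 0 0 0 0 0; 2 0 0 0 0 0; 2 0 0 0 0 0")

```text
t: 15.63
eef_pos: [0.4607, 0.2966, 0.0818]
ee_rot: [0.154, 0.69, -0.154, 0.69]
force: [-2.0, -0.5, 6.7]
grip_width: 0.003
```

servo_tool(targets="0.5 0 0 0 0 0; 1 0 0 0 0 0; 1.5 0 0 0 0 0; 2 0 0 0 0 0; 2 0 0 0 0 0; 2 0 0 0 0 0")

```text
t: 16.13
eef_pos: [0.4608, 0.2967, 0.0814]
ee_rot: [0.154, 0.69, -0.154, 0.69]
force: [-5.9, -4.2, 23.9]
grip_width: 0.004
```

Bottomed out: the force has risen to 24 N and the tip has stopped at z = 0.0154. Next I release straight up and move away clear.

servo_tool(targets="-3 0 0 0 0 0; -6 0 0 0 0 0; -12 0 0 0 0 0; -25 0 0 0 0 0; -45 0 0 0 0 0; -70 0 0 0 0 0; -100 0 0 0 0 0; -130 0 0 0 0 0")

```text
t: 16.8
eef_pos: [0.4599, 0.296, 0.2105]
ee_rot: [0.154, 0.691, -0.154, 0.69]
force: [0.5, -0.7, 0.1]
grip_width: 0.005
```

servo_tool(targets="-30 8 -8 0 0 0; -60 25 -25 0 0 0; -80 45 -45 0 0 0; -90 65 -65 0 0 0; -90 85 -85 0 0 0; -90 95 -95 0 0 0; -90 100 -100 0 0 0; -90 100 -100 0 0 0")

```text
t: 17.47
eef_pos: [0.4114, 0.4302, 0.2986]
ee_rot: [0.153, 0.691, -0.153, 0.69]
force: [-0.0, -0.1, 0.1]
grip_width: 0.009
```

servo_tool(targets="0 0 0 0 0 0; 0 0 0 0 0 0; 0 0 0 0 0 0; 0 0 0 0 0 0; 0 0 0 0 0 0; 0 0 0 0 0 0")

```text
t: 17.97
eef_pos: [0.4129, 0.4289, 0.2992]
ee_rot: [0.154, 0.69, -0.154, 0.69]
force: [-0.3, -0.5, 1.2]
grip_width: 0.005
```

```bash
python3 - <<'E'
from h import *
s=bot.sense();print(s['t'],s['eef_pos'],s['force'],abs(s['joint_velocities']).max())
a=cv2.imread("pics/side0.png");im=eyes.capture("side")[:,:,::-1].copy();cv2.imwrite("pics/s7.png",im)
for i,(r) in enumerate([(275,315,320,355),(200,125,345,310)]):
    H,S,V=cv2.split(cv2.cvtColor(im,cv2.COLOR_BGR2HSV));g=((H>50)&(H<80)&(S>100)&(V>60)).astype('u1')
    if i==0:print([b[1:3] for b in blobs(g,r)[1]])
E
```

```text
17.9667 [0.41285793 0.42891449 0.29920523] [-0.29010649 -0.48216801  1.24941205] 0.004603643969909986
[(np.int32(50), array([295.18, 326.4 ]))]
```

View pics/s7.png

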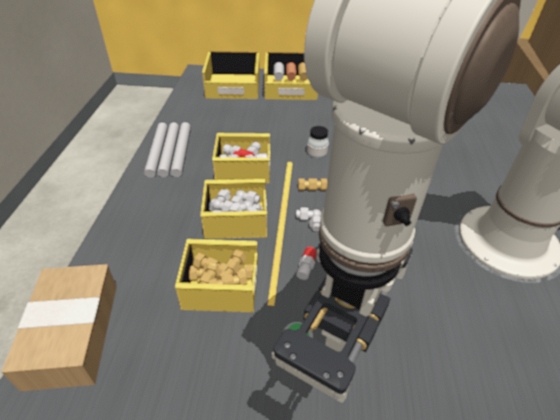

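```bash
python3 - <<'E'
from h import *
im=eyes.capture("wrist")[:,:,::-1].copy();m=eyes.camera_model("wrist")
H,S,V=cv2.split(cv2.cvtColor(im,cv2.COLOR_BGR2HSV));g=((H>50)&(H<80)&(S>100)&(V>60)).astype('u1')
print([(b[1:],ray(m,b[2],.021).round(4)) for b in blobs(g,(0,0,560,420),60)[1]])
cv2.imwrite("pics/t8.png",eyes.capture("top")[:,:,::-1]);cv2.imwrite("pics/w8.png",im)
E
```

```text
[]
```

View pics/t8.png

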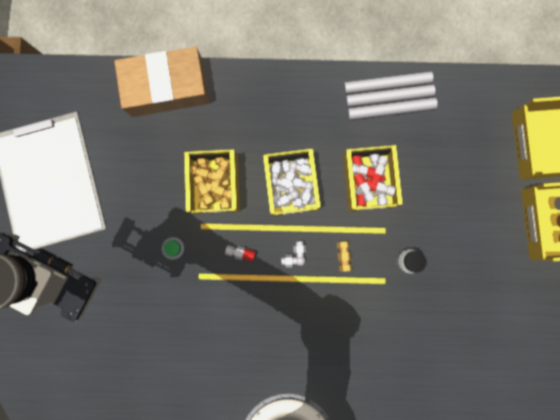

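View pics/w8.png

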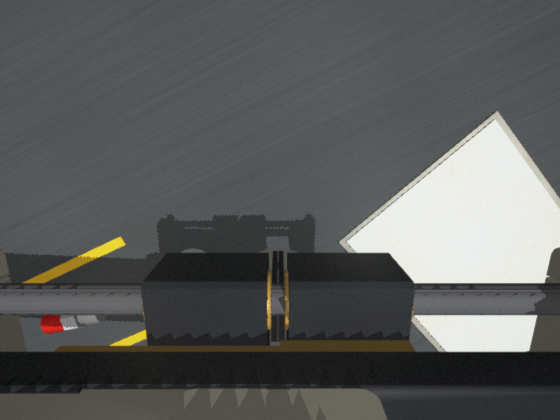

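The top view shows the fitting still at (241,254), with the elbow, union, jar and bins where they were. The arm is clear, and the button at (172,248) is only in shadow.

```bash
python3 -c "
from bench import bot
print(bot.sign_off())"
```

```text
the job is handed in; nothing more can be done
None
```

The job is done in the order asked and handed in at about 18 s of the 56 s allowed.

- **Fitting:** I closed the fingers and pointed straight down about 34 mm above the top of the stray red-capped fitting, near (0.453, 0.128). I held there for over 2 s.
- **Bin:** I pointed in the same way at the red-capped bin, with the fingertips about 23 mm above the middle of its mouth, near (0.639, -0.189). The wrist view put the mouth centre at (0.639, -0.187). I held there for over 2 s too.
- **Button:** I pressed it until it bottomed out. It travelled about 6 mm and the force rose to 24 N. I then released it straight up and moved the arm clear.

In the last top and side pictures, all fittings, the bins and the jar look where they started. The robot was touching nothing and was still.

- **Not confirmed:** I did not see the button's return directly. It was in shadow in the top view, mostly hidden in the side view and out of the wrist view. I rely on its spring and on the force falling back to zero.
- **Small disagreement:** the cameras put the button top about 4 mm lower (0.017 m) than where contact was felt (about 0.021 m). I went by the contact force.

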